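# Fit the ridged stud and hold the angle gauge on its mark

### The arm

A 6-joint arm with a two-finger parallel gripper is mounted at the origin on the work surface. World frame = base frame: x ahead of the robot, y to its left, z up, the work surface at z = 0. Lengths are in m, angles in degrees, forces in N, time in s.
With the tool pointing down it reaches from about 0.4 to 0.825 m from the base axis. Payload 7 kg.
Tool frame: the origin (TCP) lies on the front face of the gripper's body, between the roots of the fingers; the fingertips stand 66 mm ahead of it and the grasp point (between the pads) lies 47 mm ahead of it; z points along the fingers, y is the line along which they close (so a half turn about z gives the same grasp; the last joint's range is limited). The gripper opens to 88 mm and grips with 3 to 60 N. Pads are 19 mm wide; open, the fingers measure 130 mm over their backs; the gripper's body (78 mm by 193 mm) begins 47 mm behind the grasp point.
Start: joints at [-59.238, 20.546, 0.682, 0, -70.136, -16.507], TCP at [0.166, -0.654, 0.292] pointing down, gripper open.
Joint ranges: [-176.03, 176.03], [-82.01, 121.73], [-58.28, 71.71], [-173.87, 95.51], [-174.79, -0.11], [-173.66, 173.66]. Speed limits (degrees/s): [136.94, 136.94, 172.46, 180, 180, 180].

### API

Orientations are given as [roll, pitch, yaw] about the fixed x, y, z axes, in that order (R = Rz(yaw) Ry(pitch) Rx(roll)).
In Python, from plant import ctrl gives the robot as it stands.
- The arm moves only by the tool send_rows, never from a script. Its argument "deltas" is a list of rows, each a list of 2 entries, a list of its own where there are three numbers: the shift along the tool's x, y, z each as a share of 800 mm, from -1 to 1, then the turn about the tool's z as a share of 90 degrees, from -1 to 1. A call has exactly 5 rows; each row is the pose to reach, as a shift and turn from the pose commanded when the call began, along the tool's axes at that moment; what a row does not reach only later rows make up. A row lasts 1/12 s, in which the tool goes at most 41.7 mm and 7.16 degrees, less where a joint would pass 70% of its speed; a pose out of reach is approached as far as the arm can. A call with a number of a shift or a turn outside -1 to 1 is refused whole. A call with a gripper value outside its range is refused whole. "gripper" is the opening, from 0 (shut) to 1 (fully open), set as the call begins (left out, the last holds). The fingers move at their own pace and stop on an object; the grip force is fixed at half the most. Time passes only in rows, so rows that repeat a pose let the fingers close, or fill a call up. It gives the time, the measured TCP pose, the force, the opening and the grip force at its end, in the units of the state.
- ctrl.get_obs(): the state, without advancing time (a new reading comes with each control period).
- ctrl.snapshot(name): name is "scene" or "top"; returns a dict with "color" (384x512x3 uint8, red, green, blue), "vertical_fov" (degrees; the focal length in pixels is half the picture's height over the tangent of half this angle, whatever the lens; pixels are square), "cx", "cy" (the principal point, pixels), "rvec" (rotation vector, rad) and "tvec" (3), from world to camera coordinates, as OpenCV has them. Camera axes: x right, y down, z forward; pixel columns grow to the right and rows downward; lengths in m; the calibration is good to about 2 mm. A picture is of the moment at which its call begins. There is no depth.
- ctrl.close_job(): hands the job in; it is judged then, once.
Trained networks look in a picture, given as the dict that the camera call returned (one of the last four; its "shot" number tells which), for a name from the list of things; names that differ only in an ending like _2 or _b are one class to them, and where a whole thing is asked for, a point or a joint stands for the part that bears it (a point fixed in the world has none). Each returns a list of dicts, best first, with "conf" (0 to 1); they miss things now and then, are a little off and sometimes report something else, mostly with a low value. They report only what shows in the picture. A call takes as long as a camera call. They do not tell look-alikes from the thing itself.
- ctrl.boxes_of(picture, thing): "xy" ([column, row] as shares, 0 to 1, of the picture: columns of its width, rows of its height, amid what is visible of it).
- ctrl.cut_out(picture, thing): "pixels" (384x512 bool, what is visible of it) and "xy" ([column, row] as shares, 0 to 1, of the picture: columns of its width, rows of its height, amid what is visible of it).
The state is a dict: "clock": time; "joint_pos": joint angles; "qvel": joint speeds; "tau": joint torques, N m; "tool_pos": TCP position; "orientation": TCP orientation; "force": force on the tool from outside, world axes, zero at the start; "moment": the same for the moment, N m; "opening": finger opening in m; "gripper_force": force on a finger pad.
Only numpy, scipy, OpenCV 4.12 (cv2) and the standard library are available. Lean on these libraries where they do the work, as an engineer would, in place of code of your own. Each camera call takes 0.05 s, during which the arm holds its last target. There are 200 camera calls.

### The job

Take the ridged metal stud out of the wooden rack and plug its square shank fully home into the hole of the green bench block, its brass ridges pointing away from the robot as they do now, and let go of it. Then pick up the angle gauge, rest its base on the top of the stud's big ridge and rock it there until the swinging black pointer settles on the red mark. Finish while still holding it like that, resting on the stud without pressing hard and leaning at the mark, so that I can copy the angle; leave the wrench, the screwdriver and the wheel hub alone.

Things in the scene. Friction and masses are not known exactly. Their poses are not given: they have to be found in the camera images.
- block_hole0 (a point): centre of the mouth of the square hole in the top of the green bench block (fixed, 110 x 110 mm, 50 mm high, its top at 50 mm above the bench). The hole is 27 mm square with sloped lips, 36 mm deep, its sides along the block's own x and y; the block's x points roughly away from the robot; z is up
- rack: pale wooden rack block, fixed, 90 x 90 mm, 40 mm high, in whose loose hole (28 mm square, 25 mm deep) the stud stands at the start; origin under its centre
- stud_mid (a point): point half-way up the loose metal stud (0.22 to 0.37 kg, 76 mm tall), on its axis, z up: 38 mm above the foot of its square shank (24 mm wide, 30 mm long, tapered to 18 mm over the last 7 mm), 8 mm above the lower face of its square head (44 x 44 mm, 32 mm tall, ridges on top). That face sits on the block's top when home. Grip any two opposite faces of the head, best some 20 mm above this point
- stud_ridge (a point): top of the stud's big brass ridge, at mid length, 38 mm above stud_mid and 5 mm to its +y side. Two half-round ridges run along the stud's x over the head's full 44 mm: the big one, radius 14 mm, and a small one, radius 6 mm, 20 mm to its -y side, with its top 8 mm lower; so a flat base on the big ridge can lean about 0.4 rad towards the small one
- gauge_mid (a point): point half-way up the loose angle gauge (0.35 kg, 168 mm tall), 84 mm above its underside, z up along it: a flat dark base bar 40 (x) x 110 (y) x 12 mm, an upright dial disc of radius 55 mm, 14 mm thick, centre 70 mm above the underside, white face along the gauge's +x (away from the robot), and a blue handle on top. It starts standing on the bench and rocks about its x axis
- gauge_grip (a point): grip point on the gauge's middle axis, 146 mm above its underside, in the blue handle block, which is 26 mm (x) by 30 mm (y) and reaches from 118 to 168 mm above the underside
- pointer (a joint): angle of the black weighted pointer relative to the gauge, about the gauge's +x axis through the disc's centre, in rad; it hangs straight down by its own weight and swings freely for about a second after a movement. 0 when the gauge is upright; leaning the gauge by an angle a about its own +x makes this -a
- mark (a joint): angle at which the red mark is set on the dial, in the same sense as the pointer's angle; between 0.18 and 0.34 rad, it differs from start to start and stays put in the gauge
- pointer_tip (a point): lower tip of the black pointer, 42 mm from the disc's centre
- mark_tip (a point): middle of the inner end of the red mark (8 mm wide), 42 mm from the disc's centre; the pointer tip lies here when it is on the mark
- wrench: open-ended wrench 170 mm long lying on the bench, to be left alone
- screwdriver: screwdriver 190 mm long lying on the bench, to be left alone
- hub: steel bicycle wheel hub, 54 mm wide, 48 mm tall, standing on the bench beyond the block, to be left alone; origin under its centre
Not all that is in view belongs to the job. What is meant by the part that bears gauge_mid is not orange or purple, and is the smaller of those in its own colour.

How it is judged (in metres and radians):
On the way, in this order (a step that is already met when the one before it is completed fails the run):
1. the stud is plugged fully home in the block, ridges along the block's x, and released (horizontal distance between stud_mid and block_hole0 below 0.004 m and z of stud_mid in the frame of block_hole0 below 0.011 m and angle between the x axis of stud_mid and the x axis of block_hole0, either way round below 0.2 rad and angle between stud_mid's own z axis and vertical below 0.08 rad and contact force between stud and the fingers below 0.1 N), for 0.2 s.
2. the gauge rests on the stud with its pointer on the red mark (contact force between gauge and stud above 0.3 N and distance between pointer_tip and mark_tip below 0.004 m), for 0.3 s.
At the end, for the whole second after the job is handed in: The stud is home in the block (3 mm of full depth, 4 mm of the axis, 0.08 rad of upright, ridges within 0.2 rad of the block's x); the gauge, in the fingers, bears on the stud alone with 0.3 to 30 N; its pointer tip is at rest within 4 mm of the middle of the red mark's inner end (all of step 2 and horizontal distance between stud_mid and block_hole0 below 0.004 m and z of stud_mid in the frame of block_hole0 below 0.011 m and angle between the x axis of stud_mid and the x axis of block_hole0, either way round below 0.2 rad and angle between stud_mid's own z axis and vertical below 0.08 rad and velocity of joint pointer between -0.3 and 0.3 rad/s and contact force between gauge and stud below 30 N and contact force between gauge and the fingers above 1 N and contact force between gauge and block below 0.1 N and horizontal distance between gauge_mid and stud_ridge below 0.05 m and height (world z) of gauge_mid above 0.15 m); the arm keeps its last pose, push and grip.
It fails at once if the wrench was disturbed (distance of wrench from where it was at the start of the episode above 0.03 m).
It fails at once if the screwdriver was disturbed (distance of screwdriver from where it was at the start of the episode above 0.03 m).
It fails at once if the hub was disturbed (distance of hub from where it was at the start of the episode above 0.03 m).
It also fails if it takes over 61 s, if anything falls off the work surface, if the arm or the gripper's body presses on something with over 40 N, if the wrist force passes 120 N, or if a joint passes its speed limit or range.

## Working session

There is one attempt and no reset: what is moved stays moved. The work goes in short steps, Python scripts to look and compute and a tool call to move; the robot and the scene stay as the last step left them, time stands still between calls to the robot, and variables do not carry over. Pictures are saved under pics/ and viewed, at most 10 in all, crops included, and the job is handed in when it is done.

Besides the shell and the picture viewer there is one more tool, called after "Request:" in YAML: its name, and indented under it one key for each argument. send_rows: Moves the arm, as the interface text tells. Shift numbers are shares of 800 mm and turn numbers shares of 90 degrees, none past 1 either way. Its arguments: {"type":"object","properties":{"deltas":{"type":"array","items":{"type":"array"}},"gripper":{"type":"number"}},"required":["deltas"]}

```bash
ls; mkdir -p pics; cat > h.py <<'E'
import numpy as np, cv2
from plant import ctrl
def cam(p):
    f=192/np.tan(np.radians(p["vertical_fov"])/2)
    K=np.array([[f,0,p["cx"]],[0,f,p["cy"]],[0,0,1]]);R=cv2.Rodrigues(np.array(p["rvec"],float))[0]
    return K,R,np.array(p["tvec"],float).reshape(3)
def proj(p,P):
    K,R,t=cam(p);q=(np.atleast_2d(P)@R.T+t)@K.T;return q[:,:2]/q[:,2:]
def ray(p,uv):
    K,R,t=cam(p);d=R.T@np.linalg.inv(K)@np.array([uv[0],uv[1],1.]);return -R.T@t,d
def atz(p,uv,z):
    c,d=ray(p,uv);return c+d*(z-c[2])/d[2]
def tri(ps,uvs):
    A=np.zeros((3,3));b=np.zeros(3)
    for p,uv in zip(ps,uvs):
        c,d=ray(p,uv);d=d/np.linalg.norm(d);M=np.eye(3)-np.outer(d,d);A+=M;b+=M@c
    return np.linalg.solve(A,b)
def save(p,n):cv2.imwrite("pics/"+n,p["color"][:,:,::-1])
E
python3 - <<'E'
from h import *
np.set_printoptions(precision=4,suppress=True)
o=ctrl.get_obs();print(o)
P={n:ctrl.snapshot(n) for n in("scene","top")}
a=np.vstack([P["scene"]["color"],P["top"]["color"]])
cv2.imwrite("pics/a.png",cv2.resize(np.hstack([P["scene"]["color"],P["top"]["color"]]),(800,300))[:,:,::-1])
for n in P: save(P[n],n+"0.png"); print(n,{k:v for k,v in P[n].items() if k!="color"}, "campos",ray(P[n],(0,0))[0])
for th in("block_hole0","rack","stud_mid","stud_ridge","gauge_mid","gauge_grip","pointer_tip","mark_tip","hub","wrench","screwdriver"):
  for n in P:
    print(th,n,[(np.round(np.array(d["xy"])*[512,384],1).tolist(),round(d["conf"],2)) for d in ctrl.boxes_of(P[n],th)][:4])
E
```

```text
pics
{'clock': 0.0, 'joint_pos': array([-59.2372,  20.5945,   0.6326,  -0.0188, -70.1343, -16.5069]), 'qvel': array([-0.0048, -0.0341, -0.0537, -0.0233, -0.0698,  0.0467]), 'tau': array([  0.0005, -58.2716,  29.3057,   6.9968,   0.007 ,  -0.0002]), 'tool_pos': array([ 0.1661, -0.6539,  0.2912]), 'orientation': array([ 179.9027,   -0.0104, -165.7505]), 'force': array([-0.876 , -0.3658,  0.6678]), 'moment': array([ 0.0489,  0.0339, -0.018 ]), 'gripper_force': 0.0, 'opening': 0.08770601004418495}
scene {'vertical_fov': 43.42361640174029, 'cx': 258.5607844239615, 'cy': 195.32063070494397, 'rvec': array([ 1.839 ,  1.807 , -0.6322]), 'tvec': array([ 0.0653, -0.354 ,  1.6294]), 'shot': 1} campos [ 1.2992 -0.0998  1.0425]
top {'vertical_fov': 54.68260980190358, 'cx': 259.46263197909406, 'cy': 188.20524676709198, 'rvec': array([ 2.2122, -2.2226,  0.0462]), 'tvec': array([-0.0994,  0.5133,  1.1074]), 'shot': 2} campos [ 0.4854 -0.0828  1.1213]
block_hole0 scene [([276.6, 226.5], 0.7), ([281.5, 284.7], 0.29)]
block_hole0 top [([236.4, 167.2], 0.81)]
rack scene [([395.4, 217.6], 0.76)]
rack top 
[... 255 characters left out ...]
.0, 226.8], 0.75), ([400.3, 203.8], 0.67), ([170.1, 188.5], 0.65)]
gauge_mid top [([397.4, 212.4], 0.91), ([356.6, 156.3], 0.88), ([330.5, 201.3], 0.59)]
gauge_grip scene [([139.7, 229.3], 0.92), ([169.0, 186.3], 0.64), ([102.2, 171.8], 0.6), ([169.2, 128.9], 0.56)]
gauge_grip top [([343.9, 269.9], 0.86), ([398.1, 212.5], 0.72), ([358.0, 156.3], 0.59)]
pointer_tip scene []
pointer_tip top [([118.3, 181.2], 0.56)]
mark_tip scene []
mark_tip top []
hub scene [([283.3, 287.9], 0.85)]
hub top [([234.2, 106.6], 0.65), ([159.8, 113.0], 0.18)]
wrench scene [([372.8, 287.6], 0.68)]
wrench top [([157.6, 116.9], 0.77)]
screwdriver scene [([215.0, 299.4], 0.77)]
screwdriver top [([288.5, 103.0], 0.54)]
```

View pics/scene0.png

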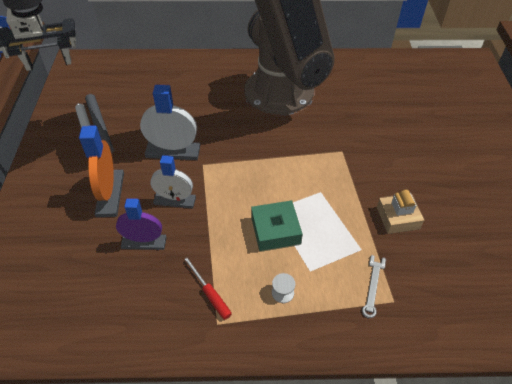

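View pics/top0.png

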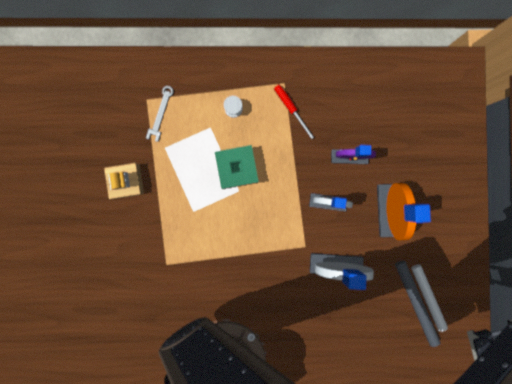

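The scene shows the small white gauge at (172,185), which is top (330,202). A larger white look-alike is at (169,128). The block is at (276,226), the stud in its rack at (402,205), the hub at (284,289), the wrench on the right and the screwdriver on the left. I'll fit the known shapes to the masks.

```bash
cat >> h.py <<'E'
from scipy.optimize import minimize
def box(cx,cy,z0,z1,sx,sy):
    return np.array([[cx+a*sx/2,cy+b*sy/2,z] for a in(-1,1) for b in(-1,1) for z in(z0,z1)])
t=np.linspace(0,2*np.pi,24)
disc=np.array([[x,.055*np.cos(a),.07+.055*np.sin(a)] for x in(-.007,.007) for a in t])
GAUGE=[box(0,0,0,.012,.04,.11),disc,box(0,0,.118,.168,.026,.03)]
BLOCK=[box(0,0,0,.05,.11,.11)]
RACK=[box(0,0,0,.04,.09,.09)]
rg=np.array([[x,.005+.014*np.cos(a),.062+.014*np.sin(a)] for x in(-.022,.022) for a in np.linspace(0,np.pi,9)])
STUD=[box(0,0,.030,.062,.044,.044),rg]   # z from foot
def place(parts,x,y,yaw,z=0):
    c,s=np.cos(yaw),np.sin(yaw);R=np.array([[c,-s,0],[s,c,0],[0,0,1]])
    return [q@R.T+[x,y,z] for q in parts]
def sil(p,parts):
    m=np.zeros((384*4,512*4),np.uint8)
    for q in parts: cv2.fillConvexPoly(m,cv2.convexHull(np.round(proj(p,q)*4+1.5).astype(np.int32)),1)
    return cv2.resize(m.astype(np.float32),(512,384),interpolation=cv2.INTER_AREA)
def fit(ps,ms,parts,x0,z=0):
    def f(v):
        L=0
        for p,m in zip(ps,ms):
            s=sil(p,place(parts,v[0],v[1],v[2],z));L+=1-np.minimum(s,m).sum()/np.maximum(s,m).sum()
        return L
    best=None
    for dy in(-.3,0,.3):
        S=np.array([x0]*4,float)+np.vstack([np.zeros(3),np.diag([.01,.01,.2])]);S[:,2]+=dy
        r=minimize(f,x0,method="Nelder-Mead",options=dict(initial_simplex=S,xatol=2e-4,fatol=1e-4))
        if best is None or r.fun<best.fun:best=r
    return best.x,best.fun
E
cat > m1.py <<'E'
from h import *
np.set_printoptions(precision=4,suppress=True)
P=[ctrl.snapshot(n) for n in("scene","top")]
def mask(th,near):
    out=[]
    for p,c in zip(P,near):
        L=ctrl.cut_out(p,th);d=min(L,key=lambda d:np.hypot(*(np.array(d["xy"])*[512,384]-c)))
        print(th,np.array(d["xy"])*[512,384],d["conf"],d["pixels"].sum());out.append(d["pixels"].astype(np.float32))
    return out
mb=mask("block_hole0",[(276,226),(236,167)]) if ctrl.cut_out(P[0],"block_hole0") else None
if mb is None:
    mb=[]
    for p in P:
        h=cv2.cvtColor(p["color"],cv2.COLOR_RGB2HSV);m=((h[...,0]>65)&(h[...,0]<95)&(h[...,1]>90)).astype(np.uint8)
        n,l,s,c=cv2.connectedComponentsWithStats(m);k=1+np.argmax(s[1:,4]);m=(l==k).astype(np.uint8)
        print("green",c[k],s[k,4])
        m=cv2.morphologyEx(m,cv2.MORPH_CLOSE,np.ones((9,9)));mb.append(m.astype(np.float32))
x=atz(P[1],(236.4,167),.05);print("block",fit(P,mb,BLOCK,[x[0],x[1],0.]))
ms=mask("stud_mid",[(402,202),(121,178)]);mr=mask("rack",[(395,217),(130,178)])
x=atz(P[1],(124,178),.04)
print("rack",fit(P,[np.maximum(a,b) for a,b in zip(ms,mr)],place(RACK,0,0,0)+place(STUD,0,0,0,.015),[x[0],x[1],0.]))
x=atz(P[1],(121,178),.08);print("stud",fit(P,ms,STUD,[x[0],x[1],0.],.015))
mg=mask("gauge_mid",[(170,186),(330,202)])
x=atz(P[1],(330,202),.07);print("gauge",fit(P,mg,GAUGE,[x[0],x[1],0.]))
print("top blue", atz(P[1],(340,204),.168),"big white handle z.168/.24",atz(P[1],(355,281),.168),atz(P[1],(355,281),.24))
print("big tri top",tri(P,[(164,90),(356,282)]),"orange",tri(P,[(90,132),(418,213)]),"purple",tri(P,[(133,203),(365,151)]))
print("hub",tri(P,[(283,281),(233,105)]))
E
python3 m1.py
```

```text
block_hole0 [274.2784 223.296 ] 0.6 2095
block_hole0 [236.5952 166.5024] 0.65 1461
block (array([ 0.5745, -0.0331,  0.1755]), np.float64(0.06219202280044556))
stud_mid [400.896  204.2112] 0.61 454
stud_mid [117.6064 179.5968] 0.69 330
rack [395.4176 216.1152] 0.73 933
rack [128.512  179.0976] 0.8 757
rack (array([0.5362, 0.2975, 0.1505]), np.float64(0.13001185655593872))
stud (array([0.5358, 0.298 , 0.1534]), np.float64(0.1315091848373413))
gauge_mid [167.7824 186.2016] 0.93 1562
gauge_mid [331.4176 203.4816] 0.72 510
gauge (array([ 0.4705, -0.306 , -0.1622]), np.float64(0.14119553565979004))
top blue [ 0.4672 -0.3063  0.168 ] big white handle z.168/.24 [ 0.2698 -0.3429  0.168 ] [ 0.2861 -0.3232  0.24  ]
big tri top [ 0.2819 -0.3245  0.2315] orange [ 0.446  -0.479   0.2368] purple [ 0.6045 -0.3719  0.1624]
hub [ 0.7528 -0.0251  0.0524]
```

Request:
send_rows:
  deltas:
    - [[-0.035,0.03,-0.02],0.012]
    - [[-0.07,0.06,-0.04],0.024]
    - [[-0.104,0.09,-0.06],0.037]
    - [[-0.139,0.121,-0.08],0.049]
    - [[-0.173,0.151,-0.1],0.061]
  gripper: 1

```text
clock: 2.17
tool_pos: [0.2711, -0.5015, 0.3729]
orientation: [-180.0, 0.0, -171.3]
force: [1.1, 0.4, 0.2]
opening: 0.0879
gripper_force: 0.0
```

```bash
cat >> h.py <<'E'
def nav(x,y,z,yaw=None):
    "grasp-point target; prints share deltas in tool axes"
    o=ctrl.get_obs();p=o["tool_pos"];a=np.radians(o["orientation"][2])
    d=np.array([x,y,z+.047])-p;T=np.array([[np.cos(a),np.sin(a),0],[np.sin(a),-np.cos(a),0],[0,0,-1]])@d
    tn=0 if yaw is None else -((yaw-o["orientation"][2]+90)%180-90)
    print("t",round(o["clock"],2),"grasp",np.round(p-[0,0,.047],4),"rpy",np.round(o["orientation"],2),"open",round(o["opening"],4),"F",np.round(o["force"],1),"shares",np.round(T/.8,4),"turn",round(tn/90,4),"calls",round(np.linalg.norm(d)/.205,2))
E
python3 -c "
from h import *
nav(.48,-.2,.32,-171.3);nav(.536,.2975,.15,-171.3)"
```

```text
t 2.17 grasp [ 0.2711 -0.5015  0.3259] rpy [-179.99    0.   -171.31] open 0.0879 F [1.1 0.4 0.2] shares [-0.3151  0.3331  0.0074] turn -0.0001 calls 1.79
t 2.17 grasp [ 0.2711 -0.5015  0.3259] rpy [-179.99    0.   -171.31] open 0.0879 F [1.1 0.4 0.2] shares [-0.4782  0.9373  0.2199] turn -0.0001 calls 4.19
```

Request:
send_rows:
  deltas:
    - [[-0.034,0.036,0],0]
    - [[-0.068,0.072,0],0]
    - [[-0.102,0.108,0],0]
    - [[-0.136,0.144,0],0]
    - [[-0.17,0.18,0],0]

```text
clock: 2.58
tool_pos: [0.3836, -0.3382, 0.3726]
orientation: [-180.0, 0.1, -171.2]
force: [-0.3, -0.6, -1.1]
opening: 0.0879
gripper_force: 0.0
```

Request:
send_rows:
  deltas:
    - [[-0.029,0.041,0],0]
    - [[-0.058,0.082,0],0]
    - [[-0.087,0.123,0],0]
    - [[-0.116,0.164,0],0]
    - [[-0.145,0.205,0],0]

```text
clock: 3.0
tool_pos: [0.473, -0.1583, 0.3727]
orientation: [-180.0, 0.1, -171.2]
force: [0.5, -0.5, 0.7]
opening: 0.0874
gripper_force: 0.0
```

Request:
send_rows:
  deltas:
    - [[-0.016,0.049,0],0]
    - [[-0.032,0.097,0],0]
    - [[-0.048,0.146,0],0]
    - [[-0.064,0.194,0],0]
    - [[-0.08,0.243,0],0]

```text
clock: 3.42
tool_pos: [0.5061, 0.0437, 0.3727]
orientation: [180.0, 0.1, -171.2]
force: [1.3, 0.4, -0.3]
opening: 0.0877
gripper_force: 0.0
```

```bash
python3 -c "
from h import *
nav(.536,.2975,.13,-171.3)"
```

```text
t 3.42 grasp [0.5061 0.0437 0.3257] rpy [ 1.7999e+02  6.0000e-02 -1.7122e+02] open 0.0877 F [ 1.3  0.4 -0.3] shares [-0.0853  0.3079  0.2446] turn 0.0008 calls 1.57
```

Request:
send_rows:
  deltas:
    - [[-0.009,0.04,0.012],0]
    - [[-0.018,0.08,0.03],0]
    - [[-0.027,0.12,0.055],0]
    - [[-0.038,0.16,0.08],0]
    - [[-0.048,0.195,0.1],0]

```text
clock: 3.83
tool_pos: [0.52, 0.2036, 0.291]
orientation: [180.0, -0.0, -171.2]
force: [0.9, -0.4, -0.0]
opening: 0.0875
gripper_force: 0.0
```

Request:
send_rows:
  deltas:
    - [[-0.01,0.03,0.03],0]
    - [[-0.02,0.06,0.06],0]
    - [[-0.03,0.09,0.09],0]
    - [[-0.037,0.111,0.12],0]
    - [[-0.037,0.113,0.145],0]

```text
clock: 4.25
tool_pos: [0.5363, 0.2983, 0.1742]
orientation: [-180.0, 0.0, -171.1]
force: [0.4, 0.3, -0.3]
opening: 0.0875
gripper_force: 0.0
```

```bash
cat > m2.py <<'E'
from h import *
nav(.536,.2975,.073,-171.3)
p=ctrl.snapshot("scene");L=ctrl.cut_out(p,"stud_mid");print([(np.array(d["xy"])*[512,384],d["conf"],d["pixels"].sum()) for d in L])
c=proj(p,[.536,.2975,.06])[0].astype(int);im=p["color"][max(c[1]-75,0):c[1]+75,c[0]-90:c[0]+90];cv2.imwrite("pics/g1.png",cv2.resize(im,None,fx=4,fy=4)[:,:,::-1])
E
python3 m2.py
```

```text
t 4.25 grasp [0.5363 0.2983 0.1272] rpy [-1.7999e+02  1.0000e-02 -1.7112e+02] open 0.0875 F [ 0.4  0.3 -0.3] shares [ 0.0005 -0.001   0.0678] turn 0.002 calls 0.26
[(array([400.1792, 203.904 ]), 0.82, np.int64(472)), (array([170.8032, 187.392 ]), 0.54, np.int64(1550))]
```

View pics/g1.png

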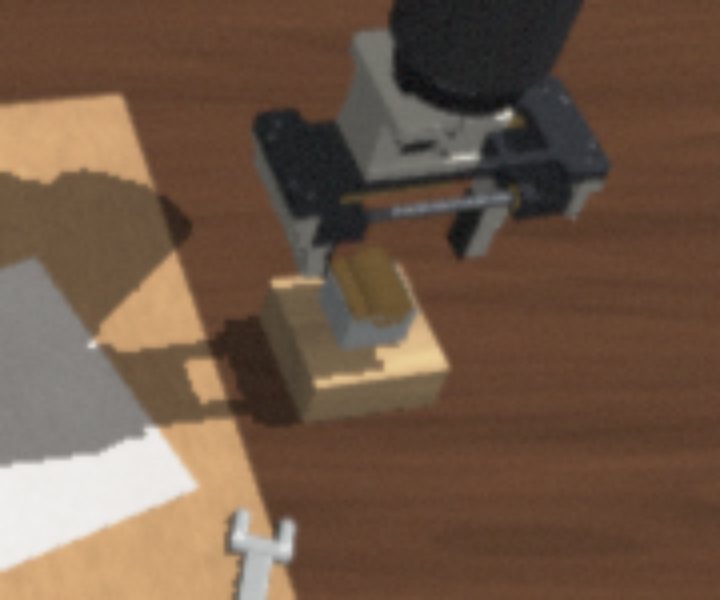

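The fingers straddle the stud head at crop (370,300), with the big ridge on the +y side. Next I descend and grip.

Request:
send_rows:
  deltas:
    - [[0,-0.001,0.018],0]
    - [[0,-0.001,0.035],0]
    - [[0,-0.001,0.052],0]
    - [[0,-0.001,0.063],0]
    - [[0,-0.001,0.068],0]

```text
clock: 4.77
tool_pos: [0.5362, 0.2942, 0.1218]
orientation: [-180.0, -0.0, -171.3]
force: [0.5, 0.3, 0.1]
opening: 0.0878
gripper_force: 0.0
```

Request:
send_rows:
  deltas:
    - [[0,0,0],0]
    - [[0,0,0],0]
    - [[0,0,0],0]
    - [[0,0,0],0]
    - [[0,0,0],0]
  gripper: 0.3

```text
clock: 5.18
tool_pos: [0.5363, 0.295, 0.1225]
orientation: [180.0, 0.1, -171.2]
force: [0.5, -0.2, 0.3]
opening: 0.0597
gripper_force: 0.0
```

Request:
send_rows:
  deltas:
    - [[0,0,0],0]
    - [[0,0,0],0]
    - [[0,0,0],0]
    - [[0,0,0],0]
    - [[0,0,0],0]

```text
clock: 5.6
tool_pos: [0.5363, 0.295, 0.122]
orientation: [180.0, 0.0, -171.2]
force: [-0.2, 1.3, 2.4]
opening: 0.0439
gripper_force: 29.8
```

Request:
send_rows:
  deltas:
    - [[0,0,-0.02],0]
    - [[0,0,-0.045],0]
    - [[0,0,-0.08],0]
    - [[0,0,-0.115],0]
    - [[0,0,-0.14],0]

```text
clock: 6.02
tool_pos: [0.5361, 0.2946, 0.2355]
orientation: [180.0, 0.0, -171.2]
force: [0.6, 0.5, -3.7]
opening: 0.0441
gripper_force: 29.7
```

```bash
python3 -c "
from h import *
nav(.5745,-.0331,.16,-169.95)"
```

```text
t 6.02 grasp [0.5361 0.2946 0.1885] rpy [ 1.8000e+02  1.0000e-02 -1.7124e+02] open 0.0441 F [ 0.6  0.5 -3.7] shares [ 0.015  -0.4122  0.0356] turn -0.0143 calls 1.62
```

Request:
send_rows:
  deltas:
    - [[0.002,-0.03,0],-0.003]
    - [[0.004,-0.072,0],-0.006]
    - [[0.006,-0.118,0],-0.01]
    - [[0.008,-0.164,0],-0.014]
    - [[0.008,-0.21,0],-0.014]

```text
clock: 6.43
tool_pos: [0.5544, 0.126, 0.2331]
orientation: [-180.0, -0.1, -169.9]
force: [1.7, 0.1, -2.8]
opening: 0.0445
gripper_force: 29.7
```

Request:
send_rows:
  deltas:
    - [[0.0,-0.048,0.01],0]
    - [[0.0,-0.095,0.02],0]
    - [[0.0,-0.14,0.03],0]
    - [[0.0,-0.18,0.036],0]
    - [[0.0,-0.202,0.036],0]

```text
clock: 6.85
tool_pos: [0.5822, -0.0347, 0.2028]
orientation: [180.0, -0.2, -170.1]
force: [0.6, -0.2, -3.2]
opening: 0.044
gripper_force: 29.7
```

```bash
cat > m3.py <<'E'
from h import *
nav(.5745,-.0331,.16,-169.95)
o=ctrl.get_obs();g=o["tool_pos"]-[0,0,.047]
P=[ctrl.snapshot(n) for n in("scene","top")]
save(P[0],"s3.png");im=[]
for p,n in zip(P,("scene","top")):
    c=proj(p,g)[0].astype(int)
    im.append(cv2.resize(p["color"][max(c[1]-50,0):c[1]+60,c[0]-70:c[0]+70],None,fx=2.8,fy=2.8)[:,:,::-1])
    for d in ctrl.cut_out(p,"stud_mid")[:2]: print(n,np.array(d["xy"])*[512,384],d["conf"],d["pixels"].sum(),"expect",proj(p,g-[0,0,.015])[0])
    d=[d for d in ctrl.cut_out(p,"stud_mid") if np.hypot(*(np.array(d["xy"])*[512,384]-proj(p,g-[0,0,.015])[0]))<25]
    if d and n=="scene":
        m=d[0]["pixels"].astype(np.float32);S=STUD+[box(0,0,0,.03,.024,.024)]
        print("fit",fit([p],[m],S,[g[0],g[1],.1755],g[2]-.058))
cv2.imwrite("pics/s3.png",np.hstack(im))
E
python3 m3.py
```

```text
t 6.85 grasp [ 0.5822 -0.0347  0.1558] rpy [ 180.     -0.24 -170.11] open 0.044 F [ 0.6 -0.2 -3.2] shares [ 0.0091  0.0036 -0.0052] turn -0.0017 calls 0.04
scene [275.4048 201.1008] 0.67 386 expect [276.77751547 199.47932042]
fit (array([ 0.58389925, -0.03096948,  0.02125007]), np.float64(0.27362650632858276))
```

View pics/s3.png

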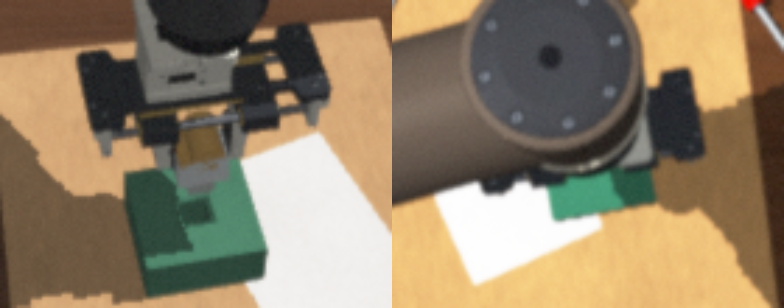

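```bash
cat > m4.py <<'E'
from h import *
P=[ctrl.snapshot(n) for n in("scene","top")]   # calibration only
nav(.5745,-.0331,.16,-169.95)
for p,n in zip(P,("scene","top")):
    im=cv2.imread("pics/"+n+"0.png")[:,:,::-1]
    c=proj(p,[.5745,-.0331,.05])[0]
    y,x=np.mgrid[:384,:512];m=(np.hypot(x-c[0],y-c[1])<13);v=im.max(2).astype(float)
    t=(np.median(v[m])+v[m].min())/2;w=m*(v<t);u=np.array([(x*w).sum(),(y*w).sum()])/w.sum()
    print(n,"pred",c,"dark",u,w.sum(),atz(p,u,.05),atz(p,u,.04))
    cr=im[int(c[1])-35:int(c[1])+35,int(c[0])-35:int(c[0])+35];cv2.imwrite("pics/h_%s.png"%n,cv2.resize(cr,None,fx=5,fy=5,interpolation=cv2.INTER_CUBIC)[:,:,::-1])
a=[cv2.imread("pics/h_%s.png"%n) for n in("scene","top")];cv2.imwrite("pics/h.png",np.hstack(a))
E
python3 m4.py
```

```text
t 7.25 grasp [ 0.5834 -0.0306  0.1579] rpy [ 1.7999e+02 -1.0000e-02 -1.6991e+02] open 0.0439 F [-0.1 -0.1 -2.7] shares [ 0.0115 -0.0012 -0.0026] turn 0.0004 calls 0.05
scene pred [275.94516085 219.31969963] dark [276.66315789 220.03157895] 95 [ 0.57676677 -0.03136871  0.05      ] [ 0.56948781 -0.03067941  0.04      ]
top pred [235.8144497  166.58613604] dark [234.57954545 166.54545455] 88 [ 0.57463018 -0.02953839  0.05      ] [ 0.57546337 -0.02904151  0.04      ]
```

View pics/h.png

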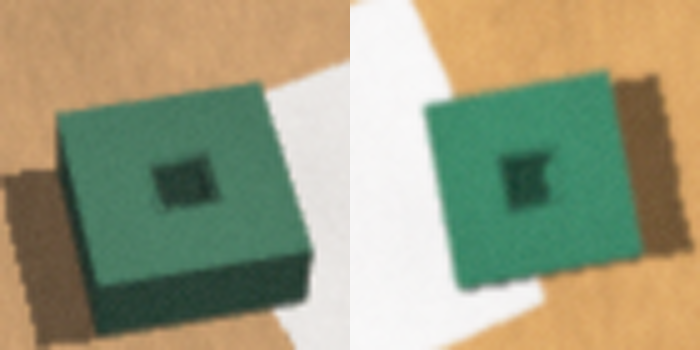

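The hole is at scene (276.7,220) and top (235,166.6), which is about (0.5755, −0.0315). I'll align and lower.

Request:
send_rows:
  deltas:
    - [[0.006,0.001,0.01],0]
    - [[0.01,0.001,0.025],0]
    - [[0.01,0.001,0.042],0]
    - [[0.01,0.001,0.054],0]
    - [[0.01,0.001,0.054],0]

```text
clock: 7.67
tool_pos: [0.5739, -0.0317, 0.1593]
orientation: [180.0, -0.2, -170.0]
force: [-0.5, -0.2, -3.3]
opening: 0.0441
gripper_force: 29.7
```

Request:
send_rows:
  deltas:
    - [[0,0,0],0]
    - [[0,0,0.005],0]
    - [[0,0,0.01],0]
    - [[0,0,0.015],0]
    - [[0,0,0.015],0]

```text
clock: 8.08
tool_pos: [0.5765, -0.033, 0.1504]
orientation: [-179.9, 0.1, -169.9]
force: [3.4, -6.9, -0.5]
opening: 0.0442
gripper_force: 29.6
```

Request:
send_rows:
  deltas:
    - [[-0.001,-0.002,0],0]
    - [[-0.001,-0.002,0.004],0]
    - [[-0.001,-0.002,0.008],0]
    - [[-0.001,-0.002,0.012],0]
    - [[-0.001,-0.002,0.012],0]

```text
clock: 8.5
tool_pos: [0.5765, -0.0339, 0.1394]
orientation: [-180.0, -0.0, -170.0]
force: [1.9, -5.6, -2.9]
opening: 0.0442
gripper_force: 29.6
```

Request:
send_rows:
  deltas:
    - [[0,-0.001,0.004],0]
    - [[0,-0.001,0.008],0]
    - [[0,-0.001,0.012],0]
    - [[0,-0.001,0.016],0]
    - [[0,-0.001,0.018],0]

```text
clock: 8.92
tool_pos: [0.5766, -0.0336, 0.1263]
orientation: [180.0, -0.0, -169.9]
force: [-9.1, 5.2, 20.0]
opening: 0.044
gripper_force: 30.0
```

Request:
send_rows:
  deltas:
    - [[0,0,0],0]
    - [[0,0,0.001],0]
    - [[0,0,0.002],0]
    - [[0,0,0.003],0]
    - [[0,0,0.003],0]

```text
clock: 9.33
tool_pos: [0.5765, -0.0333, 0.1257]
orientation: [180.0, 0.0, -169.9]
force: [-12.7, 5.6, 25.1]
opening: 0.0437
gripper_force: 30.0
```

Request:
send_rows:
  deltas:
    - [[0,0,0],0]
    - [[0,0,0],0]
    - [[0,0,0],0]
    - [[0,0,0],0]
    - [[0,0,0],0]
  gripper: 1

```text
clock: 9.75
tool_pos: [0.5768, -0.0342, 0.123]
orientation: [180.0, -0.0, -170.0]
force: [-0.2, -0.5, 0.2]
opening: 0.0715
gripper_force: 0.0
```

Request:
send_rows:
  deltas:
    - [[0,0,-0.02],0]
    - [[0,0,-0.06],0]
    - [[0,0,-0.11],0]
    - [[0,0,-0.16],0]
    - [[0,0,-0.21],0]

```text
clock: 10.17
tool_pos: [0.5764, -0.0344, 0.2929]
orientation: [-180.0, -0.0, -170.0]
force: [0.9, -0.4, 0.2]
opening: 0.0877
gripper_force: 0.0
```

```bash
cat > m5.py <<'E'
from h import *
nav(.4705,-.306,.26,-99.3)
P=[ctrl.snapshot(n) for n in("scene",)]
p=P[0];c=proj(p,[.576,-.033,.08])[0].astype(int)
im=cv2.resize(p["color"][c[1]-45:c[1]+60,c[0]-70:c[0]+70],None,fx=4,fy=4,interpolation=cv2.INTER_CUBIC)
for d in ctrl.cut_out(p,"stud_mid")[:2]:
    print(np.array(d["xy"])*[512,384],d["conf"],d["pixels"].sum())
    m=d["pixels"].astype(np.float32)
    if abs(d["xy"][0]*512-c[0])<20:
        for z in(.014,.020,.026): print(z,fit([p],[m],STUD,[.576,-.033,.1755],z))
for q in place(STUD,.576,-.033,.1755,.02)[0:1]:
    for u in proj(p,q): cv2.circle(im,tuple(((u-(c-[70,45])+.5)*4).astype(int)),2,(255,0,0),-1)
cv2.imwrite("pics/s5.png",im[:,:,::-1])
E
python3 m5.py
```

```text
t 10.17 grasp [ 0.5764 -0.0344  0.2459] rpy [-1.8000e+02 -5.0000e-02 -1.6998e+02] open 0.0877 F [ 0.9 -0.4  0.2] shares [ 0.1894 -0.3113 -0.0177] turn -0.7854 calls 1.42
[273.408 215.616] 0.61 453
0.014 (array([ 0.57249786, -0.0323675 ,  0.12297947]), np.float64(0.06192284822463989))
0.02 (array([ 0.5769574 , -0.03286341,  0.15290181]), np.float64(0.059657156467437744))
0.026 (array([ 0.5816988 , -0.03311805,  0.13176265]), np.float64(0.05862623453140259))
```

View pics/s5.png

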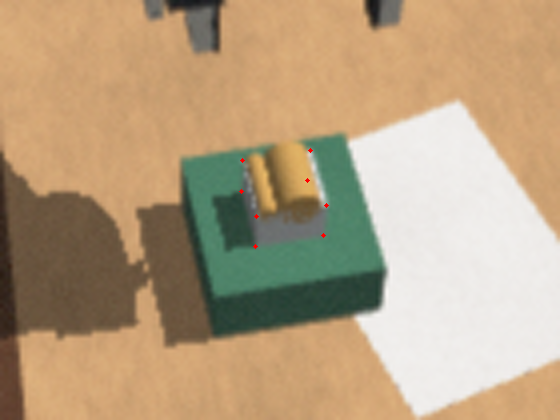

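The stud sits home: its head's lower corners at crop (255,246) and (323,235) coincide with the model resting on the block top. Next is the gauge.

Request:
send_rows:
  deltas:
    - [[0.019,-0.031,-0.01],-0.078]
    - [[0.038,-0.062,-0.02],-0.156]
    - [[0.057,-0.093,-0.03],-0.234]
    - [[0.076,-0.124,-0.035],-0.312]
    - [[0.095,-0.155,-0.035],-0.39]

```text
clock: 10.68
tool_pos: [0.5233, -0.1707, 0.3203]
orientation: [-179.9, 0.1, -134.5]
force: [0.8, -0.8, 0.2]
opening: 0.0877
gripper_force: 0.0
```

```bash
python3 -c "
from h import *
nav(.4705,-.306,.24,-99.3)"
```

```text
t 10.68 grasp [ 0.5233 -0.1707  0.2733] rpy [-1.7992e+02  6.0000e-02 -1.3450e+02] open 0.0877 F [ 0.8 -0.8  0.2] shares [ 0.1668 -0.0715  0.0416] turn -0.3911 calls 0.73
```

Request:
send_rows:
  deltas:
    - [[0.034,-0.014,0],-0.078]
    - [[0.068,-0.029,0],-0.156]
    - [[0.102,-0.044,0],-0.234]
    - [[0.136,-0.058,0],-0.312]
    - [[0.167,-0.0715,0],-0.391]

```text
clock: 11.1
tool_pos: [0.4689, -0.306, 0.3191]
orientation: [180.0, 0.0, -99.4]
force: [0.4, 0.6, 0.6]
opening: 0.0873
gripper_force: 0.0
```

```bash
cat > m6.py <<'E'
from h import *
nav(.4705,-.306,.146,-99.3)
o=ctrl.get_obs();g=o["tool_pos"]-[0,0,.047]
P=[ctrl.snapshot(n) for n in("scene","top")]
p=P[0];L=[d for d in ctrl.cut_out(p,"gauge_mid") if np.hypot(*(np.array(d["xy"])*[512,384]-[168,186]))<20]
if L: print(fit([p],[L[0]["pixels"].astype(np.float32)],GAUGE,[.4705,-.306,-.16]))
c=np.array([165,150]);im=p["color"][c[1]-75:c[1]+75,c[0]-100:c[0]+100]
im=cv2.resize(im,None,fx=4,fy=4,interpolation=cv2.INTER_CUBIC)
for q in place(GAUGE,.4705,-.306,-.162):
    for u in proj(p,q): cv2.circle(im,tuple(((u-(c-[100,75])+.5)*4).astype(int)),1,(255,0,0),-1)
cv2.imwrite("pics/s6.png",im[:,:,::-1])
E
python3 m6.py
```

```text
t 11.1 grasp [ 0.4689 -0.306   0.2721] rpy [ 1.7999e+02  1.0000e-02 -9.9360e+01] open 0.0873 F [0.4 0.6 0.6] shares [-0.0004 -0.002   0.1577] turn -0.0006 calls 0.62
(array([ 0.46998556, -0.30628509, -0.18703247]), np.float64(0.07051825523376465))
```

View pics/s6.png

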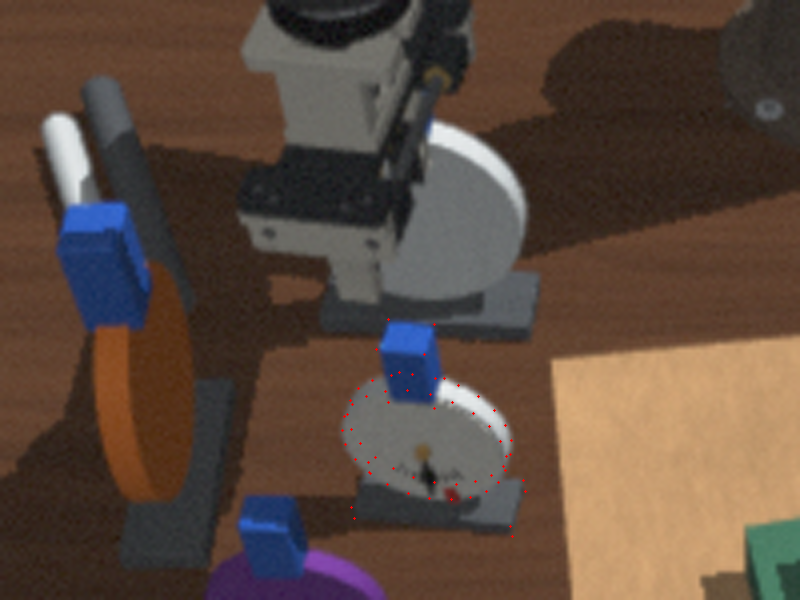

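The gauge stands upright at crop (430,450). The red mark is at (452,494), on the +y side of the pointer at (430,478). The fingers are right above, so I descend and grip along the gauge's x.

Request:
send_rows:
  deltas:
    - [[0,-0.001,0.03],0]
    - [[0,-0.001,0.07],0]
    - [[0,-0.001,0.11],0]
    - [[0,-0.001,0.145],0]
    - [[0,-0.001,0.157],0]

```text
clock: 11.67
tool_pos: [0.4689, -0.3032, 0.1895]
orientation: [179.7, 0.1, -99.8]
force: [-0.6, 0.2, -0.3]
opening: 0.0877
gripper_force: 0.0
```

Request:
send_rows:
  deltas:
    - [[0,0,0],0]
    - [[0,0,0],0]
    - [[0,0,0],0]
    - [[0,0,0],0]
    - [[0,0,0],0]
  gripper: 0.1

```text
clock: 12.08
tool_pos: [0.4713, -0.3049, 0.1954]
orientation: [-179.8, -0.0, -99.7]
force: [0.6, 0.3, -1.7]
opening: 0.06
gripper_force: 0.0
```

Request:
send_rows:
  deltas:
    - [[0,0,0],0]
    - [[0,0,0],0]
    - [[0,0,0],0]
    - [[0,0,0],0]
    - [[0,0,0],0]

```text
clock: 12.5
tool_pos: [0.4705, -0.3048, 0.1938]
orientation: [-180.0, -0.0, -99.7]
force: [1.5, -0.5, 0.6]
opening: 0.0267
gripper_force: 0.8
```

Request:
send_rows:
  deltas:
    - [[0,0,0],0]
    - [[0,0,0],0]
    - [[0,0,0],0]
    - [[0,0,0],0]
    - [[0,0,0],0]

```text
clock: 12.92
tool_pos: [0.4705, -0.3048, 0.1938]
orientation: [180.0, -0.0, -99.7]
force: [-0.9, -0.5, 0.1]
opening: 0.0258
gripper_force: 29.7
```

```bash
cat > m7.py <<'E'
from h import *
nav(.4705,-.306,.146,-99.3)
import sys
p=ctrl.snapshot("scene")
for th in("pointer_tip","mark_tip","gauge_grip"): print(th,[(np.round(np.array(d["xy"])*[512,384],1).tolist(),round(d["conf"],2)) for d in ctrl.boxes_of(p,th)][:4])
# pixel -> gauge face plane
x0,y0,yaw=.470,-.306,-.17
n=np.array([np.cos(yaw),np.sin(yaw),0]);ey=np.array([-np.sin(yaw),np.cos(yaw),0]);C=np.array([x0,y0,.07])+.007*n
im=p["color"].astype(int);r=(im[...,0]>110)&(im[...,1]<80)&(im[...,2]<80)
ys,xs=np.nonzero(r);k=(np.hypot(xs-178,ys-199)<14)
pts=[]
for u in zip(xs[k],ys[k]):
    c,d=ray(p,u);q=c+d*((C-c)@n)/(d@n)-C;pts.append([q@ey,q[2]])
pts=np.array(pts);print(len(pts),pts.mean(0)*1000,"ang",np.arctan2(pts.mean(0)[0],-pts.mean(0)[1]),"r",np.hypot(*pts.mean(0)))
E
python3 m7.py
```

```text
t 12.92 grasp [ 0.4705 -0.3048  0.1468] rpy [ 1.800e+02 -1.000e-02 -9.969e+01] open 0.0258 F [-0.9 -0.5  0.1] shares [ 0.0015 -0.0002  0.001 ] turn -0.0043 calls 0.01
pointer_tip [([172.9, 190.0], 0.52)]
mark_tip []
gauge_grip [([100.7, 173.6], 0.76), ([173.8, 190.6], 0.72), ([192.3, 146.2], 0.64), ([141.5, 231.4], 0.63)]m7.py:14: RuntimeWarning: Mean of empty slice.
  pts=np.array(pts);print(len(pts),pts.mean(0)*1000,"ang",np.arctan2(pts.mean(0)[0],-pts.mean(0)[1]),"r",np.hypot(*pts.mean(0)))
  ret = ret.dtype.type(ret / rcount)
Traceback (most recent call last):
  File "m7.py", line 14, in <module>
    pts=np.array(pts);print(len(pts),pts.mean(0)*1000,"ang",np.arctan2(pts.mean(0)[0],-pts.mean(0)[1]),"r",np.hypot(*pts.mean(0)))
                                                                       ~~~~~~~~~~~^^^
IndexError: invalid index to scalar variable.
```

```bash
cat > m8.py <<'E'
from h import *
p=ctrl.snapshot("scene")
im=cv2.imread("pics/scene0.png")[:,:,::-1].astype(int)
yaw=-.17
for yaw,x0 in((-.165,.4705),(-.185,.470)):
    n=np.array([np.cos(yaw),np.sin(yaw),0]);ey=np.array([-np.sin(yaw),np.cos(yaw),0]);C=np.array([x0,-.3055,.07])+.007*n
    def face(u):
        c,d=ray(p,u);q=c+d*((C-c)@n)/(d@n)-C;return q@ey*1000,q[2]*1000
    w=np.clip(im[...,0]-im[...,1:].max(2)-30,0,None).astype(float)
    ys,xs=np.mgrid[:384,:512];w[np.hypot(xs-178,ys-199)>9]=0
    u=np.array([(w*xs).sum(),(w*ys).sum()])/w.sum();a=face(u);print("red",u,(w>0).sum(),a,"ang",np.arctan2(a[0],-a[1]))
    print("centre px",proj(p,C))
    g=im.max(2);k=np.array([(x,y) for y in range(185,202) for x in range(164,184) if g[y,x]<75])
    F=np.array([face(q) for q in k]);print(np.c_[k,F.round(0)].astype(int).tolist())
E
python3 m8.py
```

```text
red [177.52  198.365] 12 (np.float64(12.056885365753466), np.float64(-48.82817139134538)) ang 0.2420822485467085
centre px [[170.77238001 186.23579423]]
[[171, 190, -2, -16], [170, 191, -5, -21], [171, 191, -2, -20], [170, 192, -6, -25], [171, 192, -3, -24], [172, 192, 0, -24], [170, 193, -6, -29], [171, 193, -3, -29], [172, 193, 0, -28], [173, 193, 2, -28], [170, 194, -7, -34], [171, 194, -4, -33], [172, 194, -1, -33], [173, 194, 2, -32], [174, 194, 5, -32], [170, 195, -7, -38], [171, 195, -5, -37], [172, 195, -2, -37], [173, 195, 1, -36], [172, 196, -2, -41], [173, 196, 1, -41], [172, 197, -3, -46], [173, 197, 0, -45], [164, 198, -26, -54], [165, 198, -24, -54], [166, 198, -21, -53], [172, 198, -3, -50], [164, 199, -27, -59], [165, 199, -24, -58], [166, 199, -21, -58], [167, 199, -18, -57], [168, 199, -16, -57], [169, 199, -13, -56], [170, 199, -10, -56], [183, 199, 27, -49], [164, 200, -28, -63], [165, 200, -25, -63], [166, 200, -22, -62], [167, 200, -19, -62], [168, 200, -16, -61], [169, 200, -13, -61], [170, 200, -10, -60], [171, 200, -8, -60], [172, 200, -5, -59], [173, 200, -2
[... 1549 characters left out ...]
63], [168, 200, -16, -62], [169, 200, -13, -62], [170, 200, -11, -61], [171, 200, -8, -61], [172, 200, -5, -60], [173, 200, -2, -59], [174, 200, 1, -59], [175, 200, 4, -58], [176, 200, 7, -57], [180, 200, 18, -55], [181, 200, 21, -54], [182, 200, 24, -54], [183, 200, 27, -53], [164, 201, -29, -69], [165, 201, -26, -69], [166, 201, -23, -68], [167, 201, -20, -68], [168, 201, -17, -67], [169, 201, -14, -66], [170, 201, -11, -66], [171, 201, -8, -65], [172, 201, -5, -64], [173, 201, -2, -64], [174, 201, 0, -63], [175, 201, 3, -63], [176, 201, 6, -62], [177, 201, 9, -61], [178, 201, 12, -61], [179, 201, 15, -60], [180, 201, 18, -59], [181, 201, 21, -59], [182, 201, 24, -58], [183, 201, 26, -58]]
```

Request:
send_rows:
  deltas:
    - [[0,0,-0.03],0]
    - [[0,0,-0.07],0]
    - [[0,0,-0.12],0]
    - [[0,0,-0.165],0]
    - [[0,0,-0.19],0]

```text
clock: 13.58
tool_pos: [0.471, -0.305, 0.3498]
orientation: [-179.8, -0.0, -99.7]
force: [0.9, -0.6, -2.1]
opening: 0.0258
gripper_force: 29.7
```

```bash
python3 -c "
from h import *
nav(.575,-.028,.30,-99.95+20)"
```

```text
t 13.58 grasp [ 0.471  -0.305   0.3028] rpy [-1.7977e+02 -5.0000e-02 -9.9670e+01] open 0.0258 F [ 0.9 -0.6 -2.1] shares [-0.3631 -0.07    0.0035] turn -0.2191 calls 1.44
```

Request:
send_rows:
  deltas:
    - [[-0.03,-0.006,0],-0.04]
    - [[-0.075,-0.015,0],-0.09]
    - [[-0.12,-0.024,0],-0.14]
    - [[-0.165,-0.033,0],-0.19]
    - [[-0.21,-0.041,0],-0.219]

```text
clock: 14.0
tool_pos: [0.5309, -0.1429, 0.345]
orientation: [179.9, 0.1, -79.8]
force: [0.6, -0.2, -3.0]
opening: 0.0261
gripper_force: 30.0
```

```bash
python3 -c "
from h import *
nav(.5736,-.020,.27,-80)"
```

```text
t 14.0 grasp [ 0.5309 -0.1429  0.298 ] rpy [ 1.7994e+02  6.0000e-02 -7.9770e+01] open 0.0261 F [ 0.6 -0.2 -3. ] shares [-0.1416 -0.0798  0.035 ] turn 0.0026 calls 0.65
```

Request:
send_rows:
  deltas:
    - [[-0.04,-0.022,0.005],0]
    - [[-0.08,-0.044,0.015],0]
    - [[-0.115,-0.065,0.025],0]
    - [[-0.138,-0.078,0.033],0]
    - [[-0.14,-0.079,0.035],0]

```text
clock: 14.42
tool_pos: [0.5741, -0.0197, 0.3152]
orientation: [179.8, 0.1, -79.8]
force: [0.0, -0.4, -3.3]
opening: 0.0258
gripper_force: 30.0
```

Request:
send_rows:
  deltas:
    - [[0,0,0],0]
    - [[0,0,0.005],0]
    - [[0,0,0.012],0]
    - [[0,0,0.02],0]
    - [[0,0,0.025],0]

```text
clock: 14.83
tool_pos: [0.5733, -0.0242, 0.2968]
orientation: [180.0, 0.0, -80.1]
force: [0.7, -1.1, -3.5]
opening: 0.0258
gripper_force: 30.0
```

```bash
python3 -c "
from h import *
nav(.5736,-.020,.242,-80)"
```

```text
t 14.83 grasp [ 0.5733 -0.0242  0.2498] rpy [ 1.7996e+02  2.0000e-02 -8.0050e+01] open 0.0258 F [ 0.7 -1.1 -3.5] shares [-0.0051 -0.0013  0.0098] turn -0.0006 calls 0.04
```

Lower to touch, with s0 ≈ 6 mm, watching the force.

Request:
send_rows:
  deltas:
    - [[-0.004,0,0.004],0]
    - [[-0.004,0,0.007],0]
    - [[-0.004,0,0.01],0]
    - [[-0.004,0,0.012],0]
    - [[-0.004,0,0.012],0]

```text
clock: 15.25
tool_pos: [0.5733, -0.0203, 0.2895]
orientation: [-180.0, -0.0, -80.0]
force: [-2.7, 0.5, 5.4]
opening: 0.026
gripper_force: 30.0
```

Request:
send_rows:
  deltas:
    - [[0,0,0.002],0]
    - [[0,0,0.003],0]
    - [[0,0,0.003],0]
    - [[0,0,0.003],0]
    - [[0,0,0.003],0]

```text
clock: 15.67
tool_pos: [0.5735, -0.0206, 0.2894]
orientation: [-179.8, -0.1, -79.9]
force: [-8.0, 1.7, 18.0]
opening: 0.0258
gripper_force: 30.0
```

Request:
send_rows:
  deltas:
    - [[-0.003,0,0.0003],0]
    - [[-0.006,0,0.0005],0]
    - [[-0.01,0,0.001],0]
    - [[-0.013,0,0.0012],0]
    - [[-0.016,0,0.0015],0]

```text
clock: 16.08
tool_pos: [0.5715, -0.0086, 0.288]
orientation: [-179.8, -0.2, -79.9]
force: [-4.5, -2.8, 14.3]
opening: 0.0258
gripper_force: 30.0
```

```bash
cat > m9.py <<'E'
from h import *
import sys
nav(.5736,-.020,.242,-80)
p=ctrl.snapshot("scene")
c=proj(p,[.575,-.02,.17])[0].astype(int)
im=cv2.resize(p["color"][max(c[1]-70,0):c[1]+70,c[0]-90:c[0]+90],None,fx=4,fy=4,interpolation=cv2.INTER_CUBIC)
cv2.imwrite(f"pics/{sys.argv[1]}.png",im[:,:,::-1])
np.save("raw_%s.npy"%sys.argv[1],p["color"])
# lean: fit tilt of gauge to mask
L=[d for d in ctrl.cut_out(p,"gauge_mid") if np.hypot(*(np.array(d["xy"])*[512,384]-c))<35]
for th in("pointer_tip","mark_tip"): print(th,[(np.round(np.array(d["xy"])*[512,384],1).tolist(),round(d["conf"],2)) for d in ctrl.boxes_of(p,th)][:3])
g=ctrl.get_obs()["tool_pos"]-[0,0,.047];yw=np.radians(10)
Z=np.array([[np.cos(yw),-np.sin(yw),0],[np.sin(yw),np.cos(yw),0],[0,0,1]])
def parts(a,dx=0,dz=0):
    R=Z@np.array([[1,0,0],[0,np.cos(a),np.sin(a)],[0,-np.sin(a),np.cos(a)]])  # lean top to +y
    return [(q-[0,0,.146])@R.T+g+Z@[0,dx,0] for q in GAUGE[:2]]
if L:
    m=L[0]["pixels"].astype(np.float32);print("mask",L[0]["conf"],m.sum())
    for a in np.arange(-.1,.45,.05):
        s=sil(p,parts(a));print(round(a,2),round(float(1-np.minimum(s,m).sum()/np.maximum(s,m).sum()),3),end="; ")
    print()
E
python3 m9.py t1
```

```text
t 16.08 grasp [ 0.5715 -0.0086  0.241 ] rpy [-1.7984e+02 -1.5000e-01 -7.9920e+01] open 0.0258 F [-4.5 -2.8 14.3] shares [ 0.0145 -0.     -0.0012] turn 0.0009 calls 0.06
pointer_tip []
mark_tip [([278.7, 197.7], 0.44)]
mask 0.82 1395.0
-0.1 0.48; -0.05 0.421; 0.0 0.352; 0.05 0.277; 0.1 0.218; 0.15 0.23; 0.2 0.28; 0.25 0.337; 0.3 0.391; 0.35 0.439; 0.4 0.484;
```

View pics/t1.png

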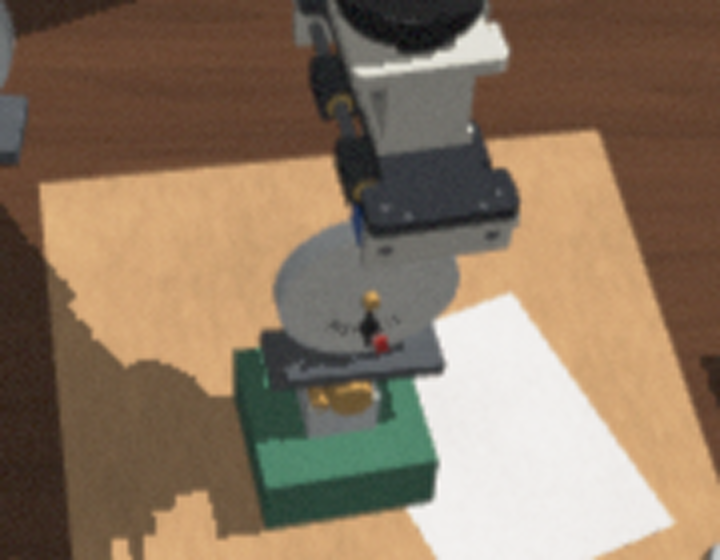

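The gauge is leaning about 0.11 rad on the ridge, with the pointer at crop (370,327) and the mark at (381,343). It pivots in the grip as wanted, so I continue the arc.

Request:
send_rows:
  deltas:
    - [[-0.006,0,0.001],0]
    - [[-0.012,0,0.002],0]
    - [[-0.018,0,0.0035],0]
    - [[-0.023,0,0.005],0]
    - [[-0.027,0,0.006],0]

```text
clock: 16.7
tool_pos: [0.5678, 0.0133, 0.2829]
orientation: [-179.8, -0.1, -79.9]
force: [-5.5, 0.3, 13.0]
opening: 0.026
gripper_force: 30.0
```

Request:
send_rows:
  deltas:
    - [[0,0,0],0]
    - [[0,0,0],0]
    - [[0,0,0],0]
    - [[0,0,0],0]
    - [[0,0,0],0]

```text
clock: 17.12
tool_pos: [0.5678, 0.0134, 0.2828]
orientation: [-179.8, -0.1, -79.9]
force: [-5.9, 1.0, 14.2]
opening: 0.0259
gripper_force: 30.0
```

Request:
send_rows:
  deltas:
    - [[0,0,0],0]
    - [[0,0,0],0]
    - [[0,0,0],0]
    - [[0,0,0],0]
    - [[0,0,0],0]

```text
clock: 17.53
tool_pos: [0.5678, 0.0135, 0.2828]
orientation: [-179.8, -0.1, -79.9]
force: [-5.0, 1.8, 15.0]
opening: 0.0255
gripper_force: 30.0
```

Request:
send_rows:
  deltas:
    - [[0,0,0],0]
    - [[0,0,0],0]
    - [[0,0,0],0]
    - [[0,0,0],0]
    - [[0,0,0],0]

```text
clock: 17.95
tool_pos: [0.5678, 0.0134, 0.2828]
orientation: [-179.8, -0.1, -79.9]
force: [-5.9, 1.1, 14.8]
opening: 0.0258
gripper_force: 30.0
```

```bash
cat > m10.py <<'E'
exec(open("m9.py").read())
c2=c+[10,15]
# fine crop, and pixel -> gauge face at the best lean
best=min(np.arange(0,.45,.01),key=lambda a:-float(np.minimum(s:=sil(p,parts(a)),m).sum()/np.maximum(s,m).sum()));print("lean",best)
im=p["color"].astype(int);w=np.clip(im[...,0]-im[...,1:].max(2)-40,0,None).astype(float)
R=Z@np.array([[1,0,0],[0,np.cos(best),np.sin(best)],[0,-np.sin(best),np.cos(best)]])
C=g+R@[.007,0,.07-.146];n=R[:,0]
def face(u):
    k,d=ray(p,u);q=k+d*((C-k)@n)/(d@n)-C;return R.T@q*1000
cp=proj(p,C)[0];tip=proj(p,C+R@[0,.042*np.sin(best),-.042*np.cos(best)])[0];print("centre px",cp,"expected plumb tip px",tip)
ys,xs=np.mgrid[:384,:512];w[np.hypot(xs-tip[0],ys-tip[1])>10]=0
u=np.array([(w*xs).sum(),(w*ys).sum()])/w.sum();f=face(u);print("red",u,(w>0).sum(),f,"mark ang",np.arctan2(f[1],-f[2]))
m2=im.max(2)<85;m2&=(np.abs(xs-cp[0])<14)&(ys>cp[1]+2)&(ys<tip[1]+5)
F=np.array([np.r_[x,y,face((x,y))[1:]] for y,x in zip(*np.nonzero(m2))]);F=F[(np.hypot(F[:,2],F[:,3])<44)&(np.hypot(F[:,2],F[:,3])>10)]
print(len(F),"pointer dir",np.arctan2(F[:,2].mean(),-F[:,3].mean()))
cr=p["color"][int(cp[1])-35:int(cp[1])+45,int(cp[0])-50:int(cp[0])+50];cv2.imwrite(f"pics/{sys.argv[1]}.png",cv2.resize(cr,None,fx=7,fy=7,interpolation=cv2.INTER_CUBIC)[:,:,::-1])
E
python3 m10.py t2
```

```text
t 17.95 grasp [0.5678 0.0134 0.2358] rpy [-1.7984e+02 -6.0000e-02 -7.9920e+01] open 0.0258 F [-5.9  1.1 14.8] shares [ 0.0424  0.0001 -0.0078] turn 0.0008 calls 0.17
pointer_tip [([290.4, 202.6], 0.59)]
mark_tip [([399.6, 214.6], 0.75)]
mask 0.8 1606.0
-0.1 0.602; -0.05 0.555; 0.0 0.504; 0.05 0.448; 0.1 0.387; 0.15 0.317; 0.2 0.242; 0.25 0.169; 0.3 0.158; 0.35 0.209; 0.4 0.268; 
lean 0.27
centre px [289.4643102  192.28449882] expected plumb tip px [288.46994878 203.24951773]
red [289.42857143 205.1038961 ] 10 [-9.53674234e-14  1.61112450e+01 -4.74566768e+01] mark ang 0.32728464236301985
31 pointer dir 0.24827001493279555
```

View pics/t2.png

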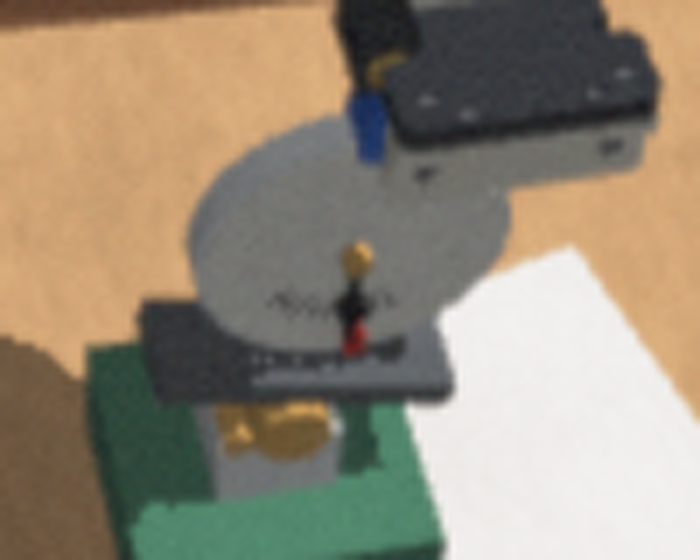

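The pointer at crop (353,310) now lies nearly over the red mark at (355,338), which is still slightly to the right. A hub-relative check on the saved frames should give the remaining gap.

```bash
cat > m11.py <<'E'
from h import *
import sys
p=ctrl.snapshot("scene");yw=np.radians(10)
def ana(im,x,y,z,yaw,a,name):
    im=im.astype(int);Z=np.array([[np.cos(yaw),-np.sin(yaw),0],[np.sin(yaw),np.cos(yaw),0],[0,0,1]])
    R=Z@np.array([[1,0,0],[0,np.cos(a),np.sin(a)],[0,-np.sin(a),np.cos(a)]]);g=np.array([x,y,z]);ys,xs=np.mgrid[:384,:512]
    def cen(w,c,r):
        w=np.where(np.hypot(xs-c[0],ys-c[1])<r,np.clip(w,0,None),0.);return np.array([(w*xs).sum(),(w*ys).sum()])/w.sum()
    def face(u,h=.007):
        C=g+R@[h,0,-.076];n=R[:,0];k,d=ray(p,u);return (R.T@(k+d*((C-k)@n)/(d@n)-C))[1:]*1000
    pc=proj(p,g+R@[.011,0,-.076])[0]
    hub=cen(im[...,0]-im[...,2]-45,pc,4)
    red0=proj(p,g+R@[.007,.048*np.sin(.28),-.076-.048*np.cos(.28)])[0];red=cen(im[...,0]-im[...,1]-45,red0,6)
    h=face(hub,.010);r=face(red);d=r-h
    # pointer: darkness relative to face, annulus 14..32 mm from hub
    D=[]
    face_v=np.median(im.max(2)[np.hypot(xs-pc[0],ys-pc[1])<8])
    for yy in range(int(pc[1]),int(pc[1])+14):
        for xx in range(int(pc[0])-9,int(pc[0])+10):
            q=face((xx,yy),.009)-h;rr=np.hypot(*q);th=np.arctan2(q[0],-q[1])
            if 16<rr<32 and abs(th-a)<.35: D.append((max(0,face_v-25-im[yy,xx].max()),q[0],q[1]))
    D=np.array(D);q=(D[:,:1]*D[:,1:]).sum(0)/D[:,0].sum()
    print(name,"hub",hub,"pred",pc,"off",h,"red",red,d,"mark",np.arctan2(d[0],-d[1]),"pointer",np.arctan2(q[0],-q[1]),"r",np.hypot(*q))
o=ctrl.get_obs()
if len(sys.argv)<2:
    ana(cv2.imread("pics/scene0.png")[:,:,::-1],.4705,-.3055,.146,-.17,0,"t0")
    ana(np.load("raw_t1.npy"),.5715,-.0086,.241,yw,.12,"t1")
    ana(np.load("raw_t2.npy"),.5678,.0134,.2358,yw,.275,"t2")
else: ana(p["color"],*(o["tool_pos"]-[0,0,.047]),yw,float(sys.argv[1]),"now")
E
python3 m11.py
```

```text
t0 hub [170.23809524 187.42857143] pred [170.3593414  187.38529714] off [-0.80644239 -1.50574548] red [177.54285714 198.32857143] [ 13.00949299 -47.06837061] mark 0.2696632739530101 pointer -0.015833119593056163 r 24.73764343105189
t1 hub [285.49152542 193.03107345] pred [285.29483313 193.41270611] off [0.69430862 0.13807963] red [287.81395349 204.1461794 ] [ 14.78383475 -46.98926348] mark 0.3048164962209319 pointer 0.11017458247166997 r 25.809726320622275
t2 hub [290.25095057 192.87072243] pred [289.69930664 193.58264441] off [1.15440429 1.47219158] red [289.51401869 205.04672897] [ 15.73269646 -48.56234697] mark 0.3132991398287836 pointer 0.1995077171135051 r 26.036963540610415
```

Request:
send_rows:
  deltas:
    - [[-0.002,0,0.0005],0]
    - [[-0.004,0,0.001],0]
    - [[-0.006,0,0.0015],0]
    - [[-0.008,0,0.002],0]
    - [[-0.008,0,0.002],0]

```text
clock: 18.62
tool_pos: [0.5666, 0.0197, 0.2808]
orientation: [-179.9, -0.1, -79.9]
force: [-4.3, 0.1, 11.2]
opening: 0.0255
gripper_force: 30.0
```

Request:
send_rows:
  deltas:
    - [[0,0,0],0]
    - [[0,0,0],0]
    - [[0,0,0],0]
    - [[0,0,0],0]
    - [[0,0,0],0]

```text
clock: 19.03
tool_pos: [0.5666, 0.0196, 0.2808]
orientation: [-179.9, -0.1, -79.9]
force: [-4.8, 0.8, 12.4]
opening: 0.0258
gripper_force: 30.0
```

Request:
send_rows:
  deltas:
    - [[0,0,0],0]
    - [[0,0,0],0]
    - [[0,0,0],0]
    - [[0,0,0],0]
    - [[0,0,0],0]

```text
clock: 19.45
tool_pos: [0.5666, 0.0196, 0.2808]
orientation: [-179.9, -0.1, -79.9]
force: [-4.6, 0.8, 12.2]
opening: 0.026
gripper_force: 30.0
```

Request:
send_rows:
  deltas:
    - [[0,0,0],0]
    - [[0,0,0],0]
    - [[0,0,0],0]
    - [[0,0,0],0]
    - [[0,0,0],0]

```text
clock: 19.87
tool_pos: [0.5666, 0.0196, 0.2808]
orientation: [-179.9, -0.1, -79.9]
force: [-4.1, -0.0, 11.2]
opening: 0.0259
gripper_force: 30.0
```

```bash
python3 m10.py t3; python3 m11.py .28; python3 m11.py .31
```

```text
t 19.87 grasp [0.5666 0.0196 0.2338] rpy [-1.7986e+02 -7.0000e-02 -7.9940e+01] open 0.0259 F [-4.1 -0.  11.2] shares [ 0.0503  0.0001 -0.0102] turn 0.0007 calls 0.2
pointer_tip [([291.7, 199.6], 0.47)]
mark_tip []
mask 0.89 1551.0
-0.1 0.636; -0.05 0.591; 0.0 0.542; 0.05 0.491; 0.1 0.433; 0.15 0.371; 0.2 0.301; 0.25 0.223; 0.3 0.147; 0.35 0.166; 0.4 0.227; 
lean 0.31
centre px [290.82987308 192.36169916] expected plumb tip px [289.79862308 203.3125113 ]
red [289.43529412 205.97647059] 9 [ 9.91238038e-14  1.57460668e+01 -5.00980191e+01] mark ang 0.3045285970368273
31 pointer dir 0.17163545219579485
now hub [290.87012987 193.53246753] pred [292.11614632 193.69076799] off [-2.68528551 -0.74359737] red [289.32075472 206.13207547] [ 14.53511343 -50.38469677] mark 0.2808572616294304 pointer 0.2701114493281001 r 25.340208015072395
now hub [290.88461538 193.46153846] pred [291.22978481 193.64382581] off [-0.42541099 -0.54720686] red [289.28571429 206.08928571] [ 15.94655616 -50.02454359] mark 0.30859101624210744 pointer 0.3025957302412026 r 25.637420494412236
```

View pics/t3.png

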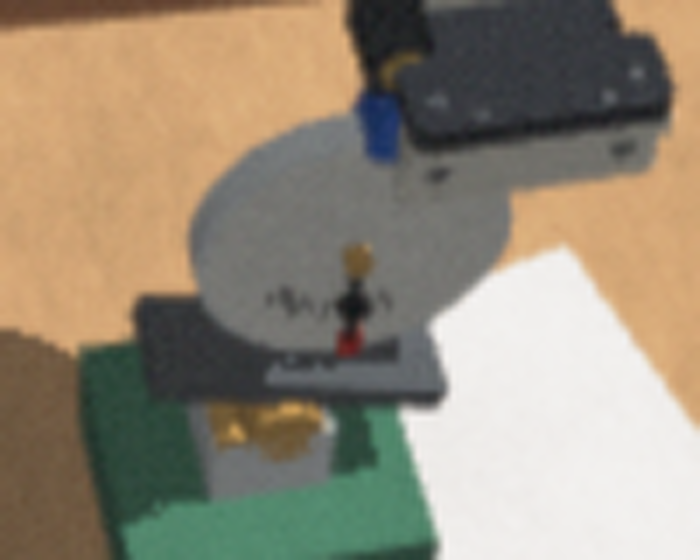

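The pointer now runs straight into the mark: hub (357,258), red (350,342), which matches plumb to about 0.01 rad. The force is steady at about 14 N on the stud, so I'll hand in.

```bash
python3 -c "
from plant import ctrl
print(ctrl.close_job())"
```

```text
the job is handed in; nothing more can be done
None
```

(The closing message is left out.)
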